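# Put the drill battery on its charger and close the dust hood

### The arm

A 7-joint arm with a two-finger parallel gripper is mounted at the origin on a cart in front of the work surface, level with it; the furniture and walls round the work are solid. World frame = base frame: x ahead of the robot, y to its left, z up, the work surface at z = 0. Lengths are in m, angles in degrees, forces in N, time in s.
With the tool pointing down it reaches from about 0.4 to 0.85 m from the base axis. Payload 4.5 kg.
Tool frame: the origin (TCP) lies at the very end of the fingers, on their centre line; the grasp point (between the pads) lies 19 mm behind it (bot.hold_point_z is the distance from the TCP to the grasp point, in m); z points along the fingers, y is the line along which they close (so a half turn about z gives the same grasp; the last joint's range is limited). The gripper opens to 88 mm and grips with 3 to 60 N. Pads are 18 mm wide; open, the fingers measure 123 mm over their backs; the gripper's body (75 mm by 187 mm) begins 45 mm behind the grasp point.
Start: joints at [78.083, 39.483, -11.15, 89.685, 9.013, 51.709, -12.324], TCP at [0.15, -0.607, 0.239] pointing down, gripper open.
Joint ranges: [-172.22, 172.22], [-26.19, 119.32], [-84.43, 86.54], [7.71, 146.69], [-57.33, 237.33], [2.42, 119.75], [-152.13, 152.13]. Speed limits (degrees/s): [147.25, 147.25, 180, 180, 180, 180, 180].

### API

Orientations are given as [roll, pitch, yaw] about the fixed x, y, z axes, in that order (R = Rz(yaw) Ry(pitch) Rx(roll)).
In Python, from workcell import sensors, cams, finish_job, bot gives the robot as it stands.
- The arm moves only by the shell command python3 -m handwheel 'ROWS' [OPENING] [FORCE]. ROWS is text: rows parted by semicolons, each of 6 numbers parted by spaces: the shift along the tool's x, y, z in cm, then the turn, a rotation vector about the tool's x, y, z in degrees. In form: x y z wx wy wz; .... A call has 1 to 5 rows; each row is the pose to reach, as a shift and turn from the pose commanded when the call began, along the tool's axes at that moment; what a row does not reach only later rows make up. A row lasts 1/8 s, in which the tool goes at most 62.5 mm and 10.7 degrees, less where a joint would pass 70% of its speed; a pose out of reach is approached as far as the arm can. A call with a gripper value outside its range is refused whole. OPENING is the opening, from 0 (shut) to 1 (fully open), set as the call begins (- or left out, the last holds). The fingers move at their own pace and stop on an object; FORCE is the grip in N (left out, the last holds). Time passes only in rows, so rows that repeat a pose let the fingers close. It gives the time, the measured TCP pose, the force, the opening and the grip force at its end, in the units of the state.
- sensors.get_obs(): the state, without advancing time (a new reading comes with each control period).
- cams.read_camera(name): name is "scene" or "top"; returns the picture (420x560x3 uint8, blue, green, red); there is no depth.
- cams.camera_params(name): a dict with "mtx" (3x3 intrinsics, pixels), "k1" (the pictures are not rectified: a ray, as slopes to the right and down, at radius r is drawn at 1 + k1 r^2 times it, then the intrinsics apply), "R" (3x3) and "t" (3): a world point X has camera coordinates R X + t. Camera axes: x right, y down, z forward; pixel columns grow to the right and rows downward; lengths in m; the calibration is good to about 2 mm. A picture is of the moment at which its call begins. camera_params takes no time and is no camera call.
- finish_job(): hands the job in; it is judged then, once.
The state is a dict: "clock": time; "joint_positions": joint angles; "joint_vel": joint speeds; "tau": joint torques, N m; "tcp_pos": TCP position; "ee_rot": TCP orientation; "force": force on the tool from outside, world axes, zero at the start; "ft_torque": the same for the moment, N m; "finger_gap": finger opening in m; "finger_force": force on a finger pad.
Only numpy, scipy, OpenCV 4.12 (cv2) and the standard library are available. Lean on these libraries where they do the work, as an engineer would, in place of code of your own. Each camera call takes 0.05 s, during which the arm holds its last target. There are 200 camera calls.

### The job

Slide the drill battery, ribs down, down the sloping rail of the charger until the sprung rollers click in behind its ribs and it sits fully home against the end stop. Then set the dust hood over the charger so that it rests level on the ledge all round, without dropping it. Leave the bottle, the tape measure and the wood offcut where they stand.

Things in the scene. Friction and masses are not known exactly. Their poses are not given: they have to be found in the camera images.
- battery: Black drill battery lying ribs down: block 62 (its x) x 72 (y) x 34 mm; under it 2 ribs along y, 14 high, 12 wide, 50 long, centred (block overhangs 11 at each end), 28 gap between, 52 over outsides. 48 mm high, 0.38 kg. Origin: centre of the flat top face; its z points DOWN (ribs end at z=+48). Either end may go first. Grip across the 62.
- charger: Battery charger, fixed to the bench. Origin: centre of its underside, z up, x along its length. Ledge plate 166 (x) x 142 x 8 mm; on it a plinth 126 x 102 mm, 8 to 23 mm up, its upper edges sloped in by 6 mm, which the hood slips round; on it the sloping shoe (84 mm up, 102 with the battery home). Hood seated: hood origin 8 mm above this origin, long sides parallel.
- shoe: Sloping shoe on the charger: x runs UP the slope (28 deg from level, over the charger's x), y level across, z square off the slope. Origin on the deck at the end stop (charger frame x -25, z 26 mm). Deck z=0, 72 wide, to x=92. Middle rail 24 wide, 11 high, x 0 to 90; the ribs straddle it with 2 mm play per side and run on the deck (slick plastic). Stop face x=0.
- battery_home (a point): Where the battery's origin is when it is home: in the shoe's frame x 36, y 0, z 48 mm (block against the end stop, ribs on the deck, its length along the shoe's x). Axes as the shoe's.
- rail_end (a point): Upper end of the rail, rounded in plan, on top: shoe frame x 90, z 11 mm. The battery comes on from here, moving down the slope (shoe -x).
- catches (a point): Midway between 2 sprung steel rollers (radius 9 mm, axes along shoe z, z 2 to 11, centres at shoe x 67, y +-32). The ribs push them aside (5 to 10 N of push) and they snap in behind the ribs at home. Start the slide with the ribs' lower ends above shoe x 77, i.e. the battery's origin above x 102. Housings: x 56 to 78, y +-35 to 50, up to z 13.
- bridge_mouth (a point): Lower edge of the mouth of the bridge at the low end: shoe frame x 14, z 52 mm. The bridge covers x 0 to 14 (top at z 57, cheeks at y +-36 to 42), so the battery can only slide in under it, with 4 mm to spare above.
- hood: Grey dust hood, open below: 140 (x) x 116 (y) x 105 mm, walls 3 mm (inside 134 x 110 x 102), 0.25 kg; with handle 142 mm high. Origin: centre of its lower edge's plane, z up. It slips round the plinth with 4 mm play per side and rests on the ledge. A half turn makes no difference.
- hood_handle (a point): Middle of the black bar handle on the hood's roof, 133 mm above the hood's lower edge: bar along the hood's x, 80 x 16 x 18 mm, 19 mm of air under it between its posts at x +-32. Grip across the 16.
- oil_bottle: Bystander at the back: small upright blue bottle with a red nozzle, 35 x 60 x 125 mm; origin centre of its underside.
- tape_measure: Bystander at the back: yellow tape measure, 38 x 76 x 64 mm; origin centre of its underside.
- wood_offcut: Bystander at the back: wood offcut, 45 x 110 x 35 mm; origin centre of its underside.
There are look-alikes about, which are no part of the job. There is more than one size of the battery; the one meant has the size given above.

How it is judged (in metres and radians):
On the way, in this order (a step that is already met when the one before it is completed fails the run):
1. the battery is fully home on the charger's rail (x of battery in the frame of shoe between 0.033 and 0.039 m and y of battery in the frame of shoe between -0.005 and 0.005 m and z of battery in the frame of shoe between 0.044 and 0.0515 m and angle between the y axis of battery and the x axis of shoe, either way round below 0.09 rad and angle between the z axis of battery and the z axis of shoe, either way round below 0.07 rad), for 0.2 s.
2. the hood sits level on the ledge round the charger (z of hood in the frame of charger below 0.0105 m and horizontal distance between hood and charger below 0.007 m and angle between hood's own z axis and vertical below 0.03 rad and angle between the x axis of hood and the x axis of charger, either way round below 0.1 rad), for 0.2 s.
At the end, for the whole second after the job is handed in: The battery is home on the rail (origin within 3 mm along it, 5 mm across, 4 mm off the slope; within 0.09 rad of the rail, flat within 0.07 rad), the hood seated over it (within 2.5 mm of the ledge, centred within 7 mm, level within 0.03 rad, square within 0.1 rad); both at rest (all of step 1 and all of step 2 and linear speed of each of hood, battery below 0.02 m/s); the robot touches nothing.
It fails at once if a bystander (bottle, tape measure or wood offcut) is moved by more than 30 mm (distance of any of oil_bottle, tape_measure, wood_offcut from where it was at the start of the episode above 0.03 m).
It fails at once if the hood is dropped (falls unheld faster than 0.5 m/s) (linear speed of hood above 0.5 m/s and contact force between the fingers and hood below 0.1 N).
It also fails if it takes over 72 s, if anything falls off the work surface, if the arm or the gripper's body presses on something with over 40 N, if the wrist force passes 120 N, or if a joint passes its speed limit or range.

## Working session

There is one attempt and no reset: what is moved stays moved. The work goes in short steps, Python scripts to look and compute and a shell command to move; the robot and the scene stay as the last step left them, time stands still between calls to the robot, and variables do not carry over. Pictures are saved under pics/ and viewed, at most 10 in all, crops included, and the job is handed in when it is done.

```bash
mkdir -p pics; ls
python3 - <<'E'
from workcell import sensors,cams,bot
import cv2,numpy as np
o=sensors.get_obs();print({k:np.round(v,3).tolist() for k,v in o.items()}, bot.hold_point_z)
for n in("scene","top"):
    cv2.imwrite(f"pics/{n}0.png",cams.read_camera(n)); p=cams.camera_params(n);print(n,{k:np.round(v,4).tolist() for k,v in p.items()}, (-np.array(p["R"]).T@np.array(p["t"])).round(3))
E
```

```text
pics
{'clock': 0.0, 'joint_positions': [78.083, 39.532, -11.145, 89.745, 9.014, 51.708, -12.322], 'joint_vel': [0.1, 0.013, 0.041, 0.016, -0.012, 0.051, 0.07], 'tau': [0.0, -52.757, -1.267, -15.344, -0.053, 0.007, 0.0], 'tcp_pos': [0.149, -0.606, 0.238], 'ee_rot': [-179.898, 0.008, 13.861], 'force': [-0.059, -0.026, 0.151], 'ft_torque': [0.001, 0.019, -0.022], 'finger_force': 0.0, 'finger_gap': 0.088} 0.0187
scene {'mtx': [[396.4521, 0.0, 280.19], [0.0, 396.4521, 210.1995], [0.0, 0.0, 1.0]], 'k1': -0.0017, 'R': [[-0.5621, -0.8266, 0.0267], [-0.4357, 0.2685, -0.8591], [0.703, -0.4945, -0.5111]], 't': [0.325, 0.3607, 0.4734]} [0.007 0.406 0.543]
top {'mtx': [[430.2143, 0.0, 277.8188], [0.0, 430.2143, 203.7105], [0.0, 0.0, 1.0]], 'k1': -0.0972, 'R': [[0.0219, -0.9998, -0.0006], [-0.9984, -0.0218, -0.0527], [0.0526, 0.0017, -0.9986]], 't': [-0.0455, 0.5766, 1.2491]} [ 0.511 -0.035  1.278]
```

View pics/scene0.png

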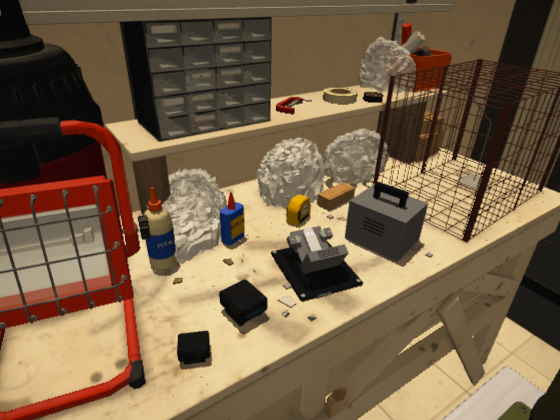

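View pics/top0.png

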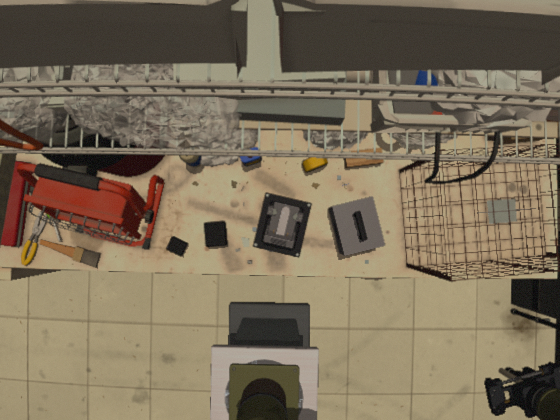

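The scene picture shows two black blocks, one at (243,302) and a smaller one at (194,347). The charger is at (316,262), the hood at (386,222), the blue bottle at (232,222), the tape at (299,210) and the offcut at (337,196). In the top picture the blocks are at (216,234) and (177,245), the charger at (282,224) and the hood at (356,228).

Battery candidates in the top view are (216,234), the larger block, and (177,245), the smaller one. I'll measure both.

```bash
cat > h.py <<'E'
import cv2,numpy as np
from workcell import cams,sensors,bot
from scipy.spatial.transform import Rotation as Ro
def P(n):
    p=cams.camera_params(n);return np.array(p["mtx"]),np.array([p["k1"],0,0,0.]),np.array(p["R"]),np.array(p["t"]).ravel()
def ray(n,uv):
    K,d,R,t=P(n);u=cv2.undistortPoints(np.float64(uv).reshape(-1,1,2),K,d).reshape(-1,2)
    return -R.T@t,np.c_[u,np.ones(len(u))]@R
def onz(n,uv,z):
    c,d=ray(n,uv);return c+d*((z-c[2])/d[:,2])[:,None]
def proj(n,X):
    K,d,R,t=P(n);return cv2.projectPoints(np.float64(X).reshape(-1,1,3),cv2.Rodrigues(R)[0],t,K,d)[0].reshape(-1,2)
def tri(uv1,uv2):
    c1,d1=ray("scene",uv1);c2,d2=ray("top",uv2);out=[]
    for a,b in zip(d1,d2):
        s=np.linalg.lstsq(np.c_[a,-b],c2-c1,rcond=None)[0];p,q=c1+s[0]*a,c2+s[1]*b;out.append(np.r_[(p+q)/2,np.linalg.norm(p-q)])
    return np.array(out)
E
python3 - <<'E'
from h import *
t=cv2.imread("pics/top0.png");s=cv2.imread("pics/scene0.png")
g=t.max(2)
m=(g<50).astype(np.uint8);m[:190]=0;m[262:]=0;m[:,:165]=0;m[:,400:]=0
for c in cv2.findContours(m,cv2.RETR_EXTERNAL,cv2.CHAIN_APPROX_NONE)[0]:
    if cv2.contourArea(c)<80: continue
    r=cv2.minAreaRect(c);b=cv2.boxPoints(r);print("px",np.round(r[0]),cv2.contourArea(c))
    for z in(.0,.008,.036,.048):
        w=onz("top",b,z);print(z,w.mean(0).round(4),np.linalg.norm(w[0]-w[1]).round(4),np.linalg.norm(w[2]-w[1]).round(4),np.degrees(np.arctan2(*(w[1]-w[0])[1::-1])).round(1))
a=cv2.resize(t[185:265,160:400],None,fx=3.3,fy=3.3,interpolation=2)
b=cv2.resize(s[180:370,170:440],None,fx=1.7,fy=1.7,interpolation=2)
c=np.zeros((a.shape[0]+b.shape[0],max(a.shape[1],b.shape[1]),3),np.uint8);c[:a.shape[0],:a.shape[1]]=a;c[a.shape[0]:,:b.shape[1]]=b
c=np.clip(c.astype(float)*1.6,0,255).astype(np.uint8);print(c.shape);cv2.imwrite("pics/crop1.png",c)
E
```

```text
px [177. 246.] 206.0
0.0 [0.4456 0.2661 0.    ] 0.0413 0.0511 -25.2
0.008 [0.446  0.2642 0.008 ] 0.0411 0.0508 -25.2
0.036 [0.4474 0.2576 0.036 ] 0.0402 0.0497 -25.2
0.048 [0.448  0.2548 0.048 ] 0.0398 0.0492 -25.2
px [215. 234.] 450.5
0.0 [0.4846 0.1505 0.    ] 0.0618 0.0707 -83.9
0.008 [0.4848 0.1493 0.008 ] 0.0614 0.0703 -83.9
0.036 [0.4854 0.1453 0.036 ] 0.06 0.0687 -83.9
0.048 [0.4856 0.1435 0.048 ] 0.0594 0.068 -83.9
px [360. 226.] 167.0
0.0 [ 0.5178 -0.2781  0.    ] 0.0226 0.0878 -74.3
0.008 [ 0.5177 -0.2765  0.008 ] 0.0225 0.0873 -74.3
0.036 [ 0.5176 -0.2712  0.036 ] 0.022 0.0853 -74.3
0.048 [ 0.5175 -0.2689  0.048 ] 0.0218 0.0845 -74.3
px [336. 231.] 129.5
0.0 [ 0.5005 -0.2068  0.    ] 0.0116 0.1417 -74.8
0.008 [ 0.5005 -0.2057  0.008 ] 0.0115 0.1408 -74.8
0.036 [ 0.5008 -0.202   0.036 ] 0.0113 0.1377 -74.8
0.048 [ 0.5009 -0.2004  0.048 ] 0.0112 0.1364 -74.8
px [282. 225.] 2360.0
0.0 [ 0.5166 -0.0461  0.    ] 0.1627 0.1377 -11.6
0.008 [ 0.5166 -0.046   0.008 ] 0.1616 0.1368 -11.6
0.036 [ 0.5165 -0.0458  0.036 ] 0.1581 0.1338 -11.6
0.048 [ 0.5164 -0.0457  0.048 ] 0.1566 0.1325 -11.6
(587, 792, 3)
```

View pics/crop1.png

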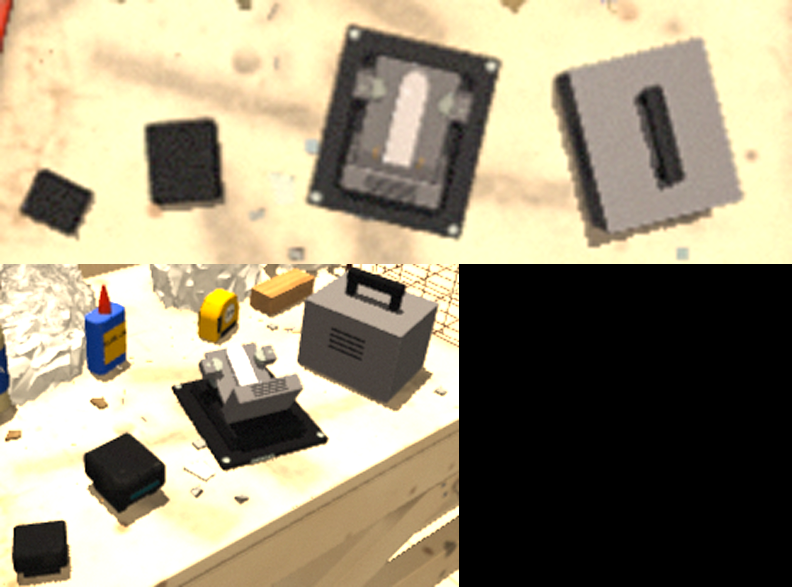

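The crop shows the larger block at crop (184,163). It measures about 62 x 71 mm at 48 mm high, which matches the given size. The other block measures about 43 x 52 mm, so it is the look-alike. The charger's rounded rail end points away from the robot, and the bridge is at the near, low end. The hood handle is at crop (660,137). Next I'll refine the edges.

Run:
```python
from h import *
t=np.mean([cams.read_camera("top").astype(float) for _ in range(4)],0);s=np.mean([cams.read_camera("scene").astype(float) for _ in range(4)],0)
np.save("t.npy",t);np.save("s.npy",s)
def up(im,x0,y0,x1,y1,f,g=3):
    return cv2.resize(np.clip(im[y0:y1,x0:x1]*g,0,255).astype(np.uint8),None,fx=f,fy=f,interpolation=cv2.INTER_CUBIC)
a=up(t,198,216,236,254,10);b=up(s,212,274,274,328,7,4);c=up(t,252,188,312,256,5,2.5)
d=up(s,268,220,364,298,4.5,2)
W=np.zeros((600,800,3),np.uint8)
for im,x,y in((a,0,0),(b,366,0)):
    im=im[:600-y,:800-x];W[y:y+im.shape[0],x:x+im.shape[1]]=im
W2=W[:380];cv2.imwrite("pics/crop2.png",W2)
W=np.zeros((360,800,3),np.uint8)
for im,x,y in((c,0,0),(d,310,0)):
    im=im[:360-y,:800-x];W[y:y+im.shape[0],x:x+im.shape[1]]=im
cv2.imwrite("pics/crop3.png",W)
# screws bright corners of plate, in both views
g=t.min(2);
```

```text
(no output)
```

View pics/crop2.png

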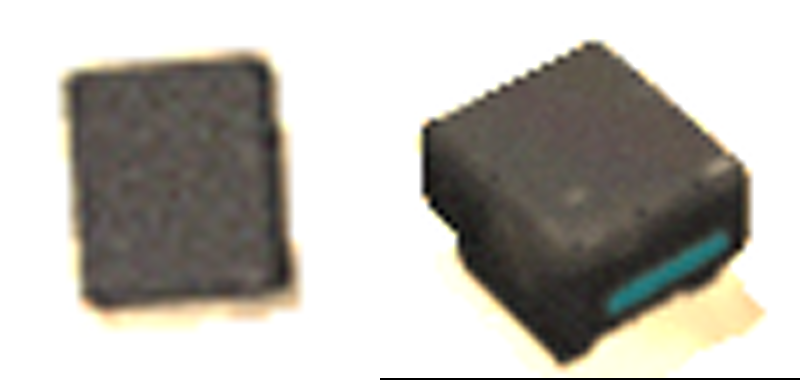

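View pics/crop3.png

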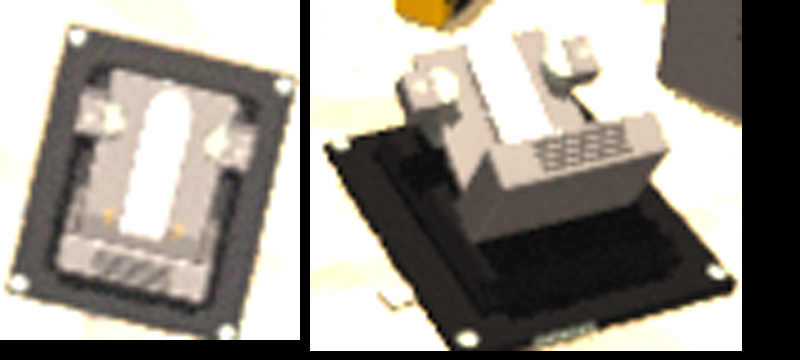

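Crop 2 shows the battery's flat top face with corners near (68,75), (265,60), (285,290) and (90,302). A rib step is visible on the side, so it lies ribs down. Crop 3 shows the charger's rail end pointing away from the robot, the bridge near, and four plate screws. I'll triangulate both.

Run:
```python
from h import *
t=np.load("t.npy");s=np.load("s.npy")
bt=(np.array([[68,73],[266,58],[288,290],[88,303]])+.5)/10-.5+[198,216]
bs=(np.array([[426,128],[592,43],[748,170],[562,245]])-[366,0]+.5)/7-.5+[212,274]
# correspondence: project
X=onz("top",bt,.048);print("top corners",X.round(4).tolist(),"sides",[np.linalg.norm(X[i]-X[(i+1)%4]).round(4) for i in range(4)],"c",X.mean(0).round(4))
X2=onz("scene",bs,.048);print("scene",X2.round(4).tolist(),"sides",[np.linalg.norm(X2[i]-X2[(i+1)%4]).round(4) for i in range(4)],"c",X2.mean(0).round(4))
for Y in (X,X2):
    for i in range(4): d=Y[(i+1)%4]-Y[i];print(np.degrees(np.arctan2(d[1],d[0])).round(1),end=" ")
    print()
# plate screws
def cen(im,x,y,r=3):
    p=im.min(2)[y-r:y+r+1,x-r:x+r+1].copy();yy,xx=np.mgrid[y-r:y+r+1,x-r:x+r+1];w=np.clip(p-40,0,None)
    w[(xx-x)**2+(yy-y)**2>5]=0
    return [(w*xx).sum()/w.sum(),(w*yy).sum()/w.sum()]
for n,im,pts in (("top",t,(np.array([[78,37],[284,87],[227,333],[18,284]])+.5)/5-.5+[252,188]),("scene",s,(np.array([[341,143],[716,271],[466,339]])-[310,0]+.5)/4.5-.5+[268,220])):
    w=onz(n,pts,.0085);print(n,w.round(4).tolist(),w.mean(0).round(4),[np.linalg.norm(w[i]-w[i-1]).round(4) for i in range(len(w))],[np.degrees(np.arctan2(*(w[i]-w[i-1])[1::-1])).round(1) for i in range(len(w))])
# hood: handle & roof
m=(t.max(2)<45).astype(np.uint8);m[:205]=0;m[250:]=0;m[:,:345]=0;m[:,372:]=0
c=max(cv2.findContours(m,0,1)[0],key=cv2.contourArea);r=cv2.minAreaRect(c);b=cv2.boxPoints(r);w=onz("top",b,.142);print("handle",r[0],w.mean(0).round(4),[np.linalg.norm(w[i]-w[i-1]).round(4) for i in(1,2)],[np.degrees(np.arctan2(*(w[i]-w[i-1])[1::-1])).round(1) for i in (1,2)])
m=((t.max(2)>60)&(t.max(2)<135)&(np.ptp(t,axis=2)<25)).astype(np.uint8);m[:190]=0;m[262:]=0;m[:,:325]=0;m[:,395:]=0
c=max(cv2.findContours(m,0,1)[0],key=cv2.contourArea);r=cv2.minAreaRect(c);b=cv2.boxPoints(r);w=onz("top",b,.105);print("roof",r,w.mean(0).round(4),[np.linalg.norm(w[i]-w[i-1]).round(4) for i in(1,2)],[np.degrees(np.arctan2(*(w[i]-w[i-1])[1::-1])).round(1) for i in (1,2)])
# bystanders + shoe checks
ctr=np.array([.5166,-.046,0]);Rc=Ro.from_euler("z",-11.6,degrees=True)
Rs=Rc*Ro.from_euler("y",-28,degrees=True);o=ctr+Rc.apply([-.025,0,.026])
for nm,p in(("rail_end",[.09,0,.011]),("rail_low",[.014,0,.011]),("bridge top",[0.007,0,.057])):
    X=o+Rs.apply(p);print(nm,X.round(4),proj("top",X).round(1),proj("scene",X).round(1))
```

```text
top corners [[0.5162, 0.1763, 0.048], [0.5219, 0.1195, 0.048], [0.4558, 0.1114, 0.048], [0.4507, 0.1687, 0.048]] sides [np.float64(0.0571), np.float64(0.0665), np.float64(0.0575), np.float64(0.066)] c [0.4861 0.144  0.048 ]
scene [[0.5067, 0.1812, 0.048], [0.5126, 0.1288, 0.048], [0.449, 0.1196, 0.048], [0.4514, 0.1722, 0.048]] sides [np.float64(0.0528), np.float64(0.0643), np.float64(0.0526), np.float64(0.056)] c [0.4799 0.1505 0.048 ]
-84.4 -173.0 95.1 6.6 
-83.6 -171.8 87.3 9.3 
top [[0.6029, -0.0009, 0.0085], [0.576, -0.1233, 0.0085], [0.4304, -0.0925, 0.0085], [0.4565, 0.0311, 0.0085]] [ 0.5165 -0.0464  0.0085] [np.float64(0.1499), np.float64(0.1253), np.float64(0.1488), np.float64(0.1263)] [np.float64(-12.3), np.float64(-102.4), np.float64(168.1), np.float64(78.1)]
scene [[0.5996, 0.0011, 0.0085], [0.4274, -0.0901, 0.0085], [0.4532, 0.0332, 0.0085]] [ 0.4934 -0.0186  0.0085] [np.float64(0.1499), np.float64(0.1949), np.float64(0.126)] [np.float64(-12.4), np.float64(-152.1), np.float64(78.2)]
handle (359.4705810546875, 225.88238525390625) [ 0.5168 -0.2504  0.142 ] [np.float64(0.0194), np.float64(0.0769)] [np.float64(-74.9), np.float64(-165.1)]
roof ((358.0810852050781, 226.64698791503906), (52.47990417480469, 42.673057556152344), 76.37300109863281) [ 0.5149 -0.2538  0.105 ] [np.float64(0.1178), np.float64(0.1435)] [np.float64(-75.2), np.float64(-165.5)]
rail_end [ 0.5649 -0.0559  0.078 ] [[286.  207.2]] [[305.9 225.3]]
rail_low [ 0.4992 -0.0424  0.0423] [[280.5 230.6]] [[319.  256.2]]
bridge top [ 0.472  -0.0368  0.0796] [[278.4 240.4]] [[326.9 249.1]]
```

Run:
```python
from h import *
t=np.load("t.npy");s=np.load("s.npy")
c0=np.array([.4855,.1445,0]);R=Ro.from_euler("z",6,degrees=True)
for sc in (1,.92):
  box=np.array([[a*.036,b*.031,z] for a in(-1,1) for b in(-1,1) for z in(.014,.048)])*sc
  box=c0+R.apply(box)
  for n in("top","scene"):
    q=cv2.convexHull(proj(n,box).astype(np.float32));print("pred",sc,n,cv2.contourArea(q),cv2.minAreaRect(q),q.reshape(-1,2).round(1).tolist())
for n,im,(x0,y0,x1,y1) in(("top",t,(198,216,236,254)),("scene",s,(212,274,274,328))):
  f=10;u=cv2.resize(im[y0:y1,x0:x1].max(2),None,fx=f,fy=f,interpolation=cv2.INTER_LINEAR)
  print(n,"bg",np.percentile(u,90),"fg",np.percentile(u,10))
  for th in(50,70,90,110):
    c=max(cv2.findContours((u<th).astype(np.uint8),0,1)[0],key=cv2.contourArea);r=cv2.minAreaRect(c)
    print(th,cv2.contourArea(c)/100,"c",(np.array(r[0])+.5)/f-.5+[x0,y0],np.array(r[1])/f,r[2])
    if th==70: print(((cv2.approxPolyDP(c,25,True).reshape(-1,2)+.5)/f-.5+[x0,y0]).round(1).tolist())
```

```text
pred 1 top 579.3240111484192 ((215.79708862304688, 233.81089782714844), (25.274173736572266, 23.032806396484375), 85.53801727294922) [[228.1999969482422, 245.10000610351562], [226.8000030517578, 245.60000610351562], [205.3000030517578, 247.3000030517578], [203.39999389648438, 222.1999969482422], [224.89999389648438, 220.39999389648438], [226.3000030517578, 220.60000610351562]]
pred 1 scene 1630.9331836157944 ((244.28494262695312, 297.81268310546875), (43.342777252197266, 46.949771881103516), 59.84957504272461) [[269.5, 294.5], [269.29998779296875, 308.3999938964844], [241.6999969482422, 324.29998779296875], [219.3000030517578, 301.6000061035156], [218.39999389648438, 287.79998779296875], [245.89999389648438, 274.1000061035156]]
pred 0.92 top 487.82539503870066 ((215.9436492919922, 233.791259765625), (23.182279586791992, 21.143436431884766), 85.5423812866211) [[227.39999389648438, 244.10000610351562], [226.10000610351562, 244.60000610351562], [206.3000030517578, 246.1999969482422], [204.60000610351562, 223.10000610351562], [224.3000030517578, 221.5], [225.60000610351562, 221.600006103
[... 591 characters left out ...]
 246.0], [227.0, 245.0]]
90 557.835 c [215.4671936  234.50550385] [26.68875732 22.40812988] 84.5596694946289
110 590.065 c [215.45618591 234.53871918] [27.36260376 23.0208847 ] 84.45468139648438
scene bg 236.85875000000001 fg 14.187374999999996
50 1382.21 c [243.45726929 301.02403564] [40.11970825 41.85196533] 60.64224624633789
70 1431.85 c [243.83580627 301.64177551] [40.63866272 42.94272766] 63.019771575927734
[[244.2, 279.4], [219.0, 293.8], [225.6, 312.6], [239.4, 326.2], [258.8, 316.8], [266.4, 307.0], [265.4, 297.0]]
90 1590.755 c [245.13000488 304.80999756] [47.58352661 43.82693176] 63.43495178222656
110 1710.05 c [244.36890564 305.48296509] [48.48664856 46.12601013] 63.22697830200195
```

```bash
cat >> h.py <<'E'
C=np.array([.515,-.0455,0]);CY=-12.
def setc(x,y,yaw):
    global C,CY;C=np.array([x,y,0]);CY=yaw
def shoe():
    Rc=Ro.from_euler("z",CY,degrees=True);return C+Rc.apply([-.025,0,.026]),Rc*Ro.from_euler("y",-28,degrees=True)
def cur():
    o=sensors.get_obs();return np.array(o["tcp_pos"]),Ro.from_euler("xyz",o["ee_rot"],degrees=True)
def rows(pts):
    """pts: list of (pos,Rotation); prints total offset (cm,deg) from now for each"""
    p,r=cur()
    for q,s in pts:
        d=r.inv().apply(np.array(q)-p)*100;w=np.degrees((r.inv()*s).as_rotvec());print(np.round(np.r_[d,w],2).tolist(),"dist",np.linalg.norm(d).round(1))
down=lambda y:Ro.from_euler("xyz",[180,0,y],degrees=True)
E
python3 - <<'E'
from h import *
rows([([.30,-.36,.25],down(10)),([.42,-.02,.25],down(6)),([.4845,.1455,.13],down(6))])
E
```

```text
[20.5, -20.36, -1.13, -0.0, -0.0, 3.86] dist 28.9
[40.3, -50.5, -1.13, -0.0, -0.0, 7.86] dist 64.6
[50.52, -65.02, 10.88, -0.0, -0.0, 7.86] dist 83.1
```

```bash
python3 -m handwheel '4 -4 -0.5 0 0 1; 8 -8 -1 0 0 2; 12 -12 -1 0 0 3; 16 -16 -1 0 0 4; 20.5 -20.4 -1 0 0 4' 1 && python3 -m handwheel '3 -5 0 0 0 1; 6.5 -10 0 0 0 2; 10 -15 0 0 0 3; 13 -20 0 0 0 4; 16 -25 0 0 0 4'
python3 - <<'E'
from h import *
rows([([.42,-.02,.25],down(6)),([.4845,.1455,.13],down(6))])
E
```

```text
clock: 1.12
tcp_pos: [0.3005, -0.359, 0.249]
ee_rot: [179.9, -0.0, 9.8]
force: [2.0, -0.9, -1.2]
finger_gap: 0.0881
finger_force: 0.0
clock: 1.75
tcp_pos: [0.4154, -0.0845, 0.249]
ee_rot: [180.0, -0.1, 5.8]
force: [1.5, -0.6, 0.6]
finger_gap: 0.0886
finger_force: 0.0
[1.12, -6.37, -0.1, 0.02, -0.07, -0.15] dist 6.5
[9.21, -22.18, 11.9, 0.02, -0.07, -0.15] dist 26.8
```

```bash
python3 -m handwheel '2 -5 0 0 0 0; 4 -10 1 0 0 0; 6 -15 3.5 0 0 0; 8 -20 7 0 0 0; 9.2 -22.2 11 0 0 0' && python3 -m handwheel '0 0 1 0 0 0; 0 0 1 0 0 0'
python3 - <<'E'
from h import *
rows([([.4845,.1455,.018],down(6))])
t=cams.read_camera("top");s=cams.read_camera("scene")
a=cv2.resize(t[190:270,160:270],None,fx=4,fy=4);b=cv2.resize(s[200:340,180:300],None,fx=3,fy=3)
W=np.zeros((420,800,3),np.uint8);W[:320,:440]=a;W[:420,440:800]=b;cv2.imwrite("pics/pre.png",np.clip(W*1.8,0,255).astype(np.uint8))
E
```

```text
clock: 2.38
tcp_pos: [0.4847, 0.1481, 0.1382]
ee_rot: [-179.9, -0.2, 6.1]
force: [1.0, 0.2, 0.4]
finger_gap: 0.0883
finger_force: 0.0
clock: 2.62
tcp_pos: [0.4828, 0.1423, 0.1286]
ee_rot: [179.9, 0.1, 5.8]
force: [1.0, -0.4, -0.9]
finger_gap: 0.0881
finger_force: 0.0
[0.22, -0.32, 11.06, 0.09, 0.1, -0.23] dist 11.1
```

View pics/pre.png

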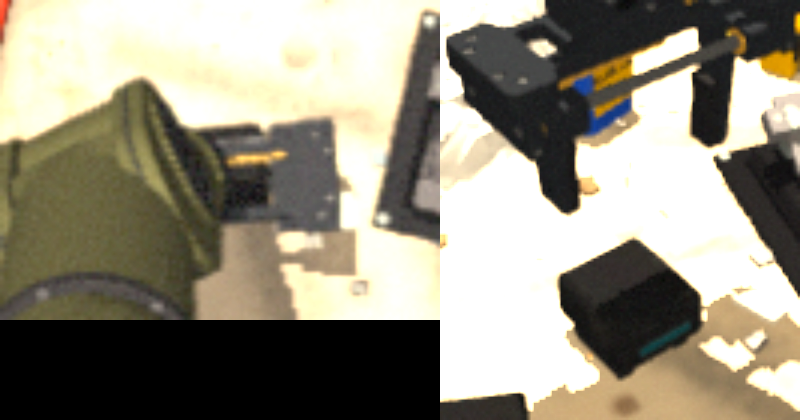

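The picture shows the gripper straddling the battery, with finger tips at crop (573,205) and (710,140) and the battery at (630,310). Nothing is in the way below, so I'll go down, checking for contact.

```bash
python3 -m handwheel '0.2 -0.3 3 0 0 0; 0.2 -0.3 6 0 0 0; 0.2 -0.3 9 0 0 0; 0.2 -0.3 11 0 0 0; 0.2 -0.3 11 0 0 0' && python3 -m handwheel '0 0 0 0 0 0; 0 0 0 0 0 0; 0 0 0 0 0 0; 0 0 0 0 0 0; 0 0 0 0 0 0' 0.5 10
```

```text
clock: 3.35
tcp_pos: [0.4852, 0.1458, 0.019]
ee_rot: [180.0, 0.0, 5.8]
force: [-0.5, 0.1, 0.1]
finger_gap: 0.0878
finger_force: 0.0
clock: 3.98
tcp_pos: [0.4858, 0.1479, 0.0197]
ee_rot: [-179.9, -0.1, 5.9]
force: [-0.1, 0.6, 7.1]
finger_gap: 0.0619
finger_force: 10.0
```

The gap reads 61.9 mm, so this is the right battery. I'll raise the grip, lift, and plan the carry.

```bash
python3 -m handwheel '0 0 0 0 0 0; 0 0 -4 0 0 0; 0 0 -9 0 0 0; 0 0 -14 0 0 0; 0 0 -20 0 0 0' - 35
python3 - <<'E'
from h import *
o,Rs=shoe();T=Rs*Ro.from_euler("x",180,degrees=True)
S=lambda x,y,z:o+Rs.apply(np.array([x,y,z])/1000)
for p in([135,0,100],[130,0,40],[122,0,21.5]): print(S(*p).round(4))
rows([(S(135,0,100),T),(S(130,0,40),T),(S(122,0,21.5),T)])
E
```

```text
clock: 4.6
tcp_pos: [0.4837, 0.1464, 0.2196]
ee_rot: [179.9, 0.2, 5.9]
force: [2.0, 1.4, -4.4]
finger_gap: 0.0618
finger_force: 35.0
[ 0.5612 -0.0553  0.1777]
[ 0.5845 -0.0603  0.1223]
[ 0.586  -0.0606  0.1023]
[5.67, 20.85, 4.2, -4.28, 27.93, 17.52] dist 22.0
[7.94, 21.58, 9.73, -4.28, 27.93, 17.52] dist 25.0
[8.1, 21.62, 11.74, -4.28, 27.93, 17.52] dist 25.9
```

```bash
python3 -m handwheel '1 4 -2 -0.9 5.6 3.5; 2 8 -2 -1.7 11.2 7; 3 12.5 -1 -2.6 16.8 10.5; 4.4 17 1.5 -3.4 22.4 14; 5.7 20.9 4.2 -4.3 27.9 17.5' && python3 -m handwheel '0 0 0 0 0 0; 0 0 0 0 0 0; 0 0 0 0 0 0'
python3 - <<'E'
from h import *
o,Rs=shoe();T=Rs*Ro.from_euler("x",180,degrees=True)
S=lambda x,y,z:o+Rs.apply(np.array([x,y,z])/1000)
rows([(S(135,0,100),T),(S(130,0,40),T),(S(122,0,21.5),T)])
t=cams.read_camera("top");s=cams.read_camera("scene")
a=cv2.resize(t[180:260,230:330],None,fx=4,fy=4);b=cv2.resize(s[170:310,260:380],None,fx=3.3,fy=3.3)
W=np.zeros((462,796,3),np.uint8);W[:320,:400]=a;W[:462,400:796]=b;cv2.imwrite("pics/carry.png",np.clip(W*1.8,0,255).astype(np.uint8))
E
```

```text
clock: 5.22
tcp_pos: [0.5701, -0.0355, 0.2185]
ee_rot: [178.8, -23.4, -10.5]
force: [1.7, -0.7, -2.7]
finger_gap: 0.0617
finger_force: 35.0
clock: 5.6
tcp_pos: [0.5714, -0.0343, 0.2195]
ee_rot: [178.8, -23.5, -10.4]
force: [0.5, -0.3, -2.9]
finger_gap: 0.0615
finger_force: 35.0
[-2.24, 2.17, 3.63, 0.5, 4.49, 1.51] dist 4.8
[-2.27, 2.11, 9.65, 0.5, 4.49, 1.51] dist 10.1
[-2.92, 2.08, 11.56, 0.5, 4.49, 1.51] dist 12.1
```

View pics/carry.png

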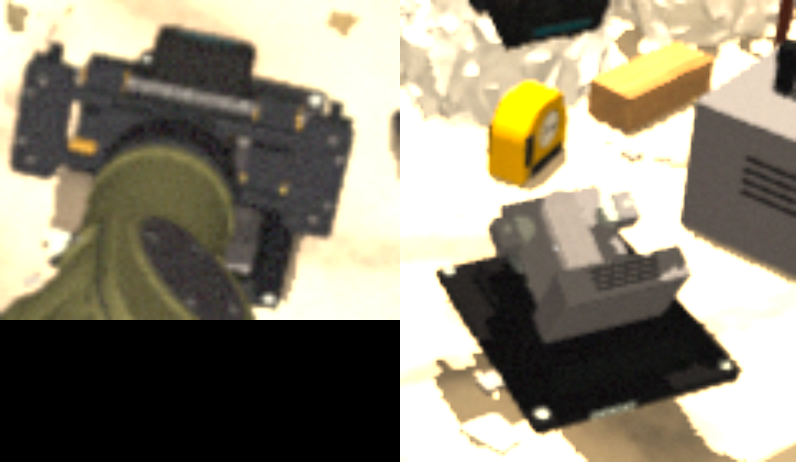

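The carry picture shows the battery held ribs down above the charger, with the rail clear. The rail top is at crop (575,225) and the bridge at (640,270). Carrying on to the rail end.

```bash
python3 -m handwheel '-1.2 1.1 2 0.25 2.2 0.8; -2.2 2.1 4 0.5 4.5 1.5; -2.3 2.1 7 0.5 4.5 1.5; -2.3 2.1 9.6 0.5 4.5 1.5; -2.3 2.1 9.6 0.5 4.5 1.5'
python3 - <<'E'
from h import *
o,Rs=shoe();T=Rs*Ro.from_euler("x",180,degrees=True)
S=lambda x,y,z:o+Rs.apply(np.array([x,y,z])/1000)
rows([(S(122,0,21.5),T)]);p,r=cur();print(Rs.inv().apply(p-o)*1000)
s=cams.read_camera("scene");t=cams.read_camera("top")
b=cv2.resize(s[180:300,260:370],None,fx=4.5,fy=4.5,interpolation=2)
cv2.imwrite("pics/pre2.png",np.clip(b*1.8,0,255).astype(np.uint8))
E
```

```text
clock: 6.32
tcp_pos: [0.621, -0.0625, 0.1664]
ee_rot: [179.3, -22.7, -12.1]
force: [0.1, -0.6, -3.5]
finger_gap: 0.0619
finger_force: 35.0
[-5.67, 0.49, 4.58, 0.77, 5.3, -0.09] dist 7.3
[182.68212004   5.40124171  61.83163211]
```

View pics/pre2.png

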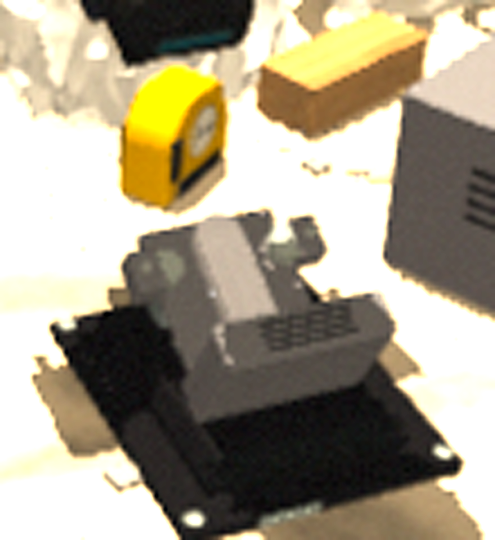

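The pose stopped short: pitch is -22.7 and x is too large. I'll check the joints.

Run:
```python
from h import *
o=sensors.get_obs();print(np.round(o["joint_positions"],1),np.round(o["joint_vel"],1));print(o["tcp_pos"],o["ee_rot"]);print([x for x in dir(bot) if x[0]!='_'])
```

```text
[  -5.5   39.6    6.3  117.    48.8    2.5 -152.1] [-0.4 -1.3  0.4  0.8  0.3  0.   0. ]
[ 0.61972338 -0.06246488  0.16677813] [179.2406666  -22.65343898 -12.08391384]
['IKError', 'hold_point_z']
```

The wrist sits at the j6 and j7 limits, so the arm can't give a 28° outward tilt here. Instead I'll put the battery back and regrasp it with the tool leaning about 20° on the bench. That leaves the tool nearly vertical at the shoe.

Run:
```python
from h import *
rows([([.56,-.04,.22],down(-8)),([.485,.10,.22],down(6))])
```

```text
[-3.77, -0.85, -7.35, 1.56, -22.62, -4.18] dist 8.3
[-13.25, -12.92, -11.47, 4.32, -22.35, -18.0] dist 21.8
```

```bash
python3 -m handwheel '-0.8 -0.2 -2 0.4 -5 -1; -1.6 -0.4 -4 0.8 -10 -2; -2.5 -0.6 -6 1.2 -16 -3; -3.8 -0.9 -7.4 1.6 -22.6 -4.2; -3.8 -0.9 -7.4 1.6 -22.6 -4.2'
python3 - <<'E'
from h import *
print(np.round(sensors.get_obs()["joint_positions"],1))
rows([([.485,.146,.20],down(6))])
E
```

```text
clock: 7.05
tcp_pos: [0.5611, -0.0398, 0.2217]
ee_rot: [-179.9, -0.3, -8.0]
force: [-0.1, 0.4, -5.0]
finger_gap: 0.0618
finger_force: 35.0
[  20.    39.1  -35.2  101.3   29.    48.6 -126.8]
[-10.14, -17.33, 2.13, -0.03, -0.29, -14.03] dist 20.2
```

```bash
python3 -m handwheel '-2 -3.5 0.5 0 0 -3; -4 -7 1 0 0 -6; -6 -10.5 1.5 0 0 -9; -8 -14 2 0 0 -11.5; -10.1 -17.3 2.1 0 -0.3 -14' && python3 -m handwheel '0 0 4 0 0 0; 0 0 8 0 0 0; 0 0 12 0 0 0; 0 0 15 0 0 0; 0 0 15 0 0 0'
python3 - <<'E'
from h import *
print(np.round(sensors.get_obs()["joint_positions"],1))
rows([([.485,.146,.0215],down(6))])
E
```

```text
clock: 7.68
tcp_pos: [0.4828, 0.1467, 0.1993]
ee_rot: [180.0, 0.1, 6.2]
force: [0.3, 0.6, -2.5]
finger_gap: 0.0613
finger_force: 35.0
clock: 8.3
tcp_pos: [0.4817, 0.1456, 0.0485]
ee_rot: [179.9, 0.3, 6.2]
force: [0.7, -0.5, -3.9]
finger_gap: 0.0616
finger_force: 35.0
[ -11.2   50.3  -18.   117.4   45.3   19.5 -150.4]
[0.35, -0.01, 2.7, 0.08, 0.34, 0.18] dist 2.7
```

```bash
python3 -m handwheel '0.2 0 1.5 0 0.3 0; 0.3 0 2.5 0 0.3 0; 0.3 0 2.7 0 0.3 0; 0.3 0 2.8 0 0.3 0; 0.3 0 2.8 0 0.3 0'
```

```text
clock: 8.93
tcp_pos: [0.4864, 0.1464, 0.022]
ee_rot: [-179.9, -0.1, 6.1]
force: [0.7, -0.7, -3.7]
finger_gap: 0.0617
finger_force: 35.0
```

Run:
```python
from h import *
print(np.round(sensors.get_obs()["joint_positions"],1),np.round(sensors.get_obs()["force"],1))
```

```text
[ -14.1   52.9  -13.   117.4   45.6   14.5 -150.5] [ 0.7 -0.7 -3.7]
```

```bash
python3 -m handwheel '0 0 0.1 0 0 0; 0 0 0.2 0 0 0' ; python3 -m handwheel '0 0 0.1 0 0 0; 0 0 0.1 0 0 0'
```

```text
clock: 9.18
tcp_pos: [0.4863, 0.1463, 0.0197]
ee_rot: [-180.0, -0.1, 6.1]
force: [-0.5, -0.4, 1.6]
finger_gap: 0.0618
finger_force: 35.0
clock: 9.43
tcp_pos: [0.4863, 0.1463, 0.0197]
ee_rot: [-180.0, -0.2, 6.1]
force: [-2.6, -0.6, 7.9]
finger_gap: 0.0618
finger_force: 35.0
```

The battery is back on the bench and j7 is near its limit. The half-turned grasp keeps j7 in range, so I'll release, rise and turn the tool about -180°.

```bash
python3 -m handwheel '0 0 0 0 0 0; 0 0 0 0 0 0; 0 0 0 0 0 0; 0 0 -5 0 0 0; 0 0 -11 0 0 0' 1 && python3 -m handwheel '0 0 -2 0 0 -10; 0 0 -4 0 0 -20; 0 0 -4 0 0 -30; 0 0 -4 0 0 -40; 0 0 -4 0 0 -50' && for i in 1 2; do python3 -m handwheel '0 0 0 0 0 -10; 0 0 0 0 0 -20; 0 0 0 0 0 -30; 0 0 0 0 0 -40; 0 0 0 0 0 -50'; done
python3 - <<'E'
from h import *
print(np.round(sensors.get_obs()["joint_positions"],1))
T=down(6)*Ro.from_euler("z",180,degrees=True)
rows([([.4863,.1463,.17],T)])
E
```

```text
clock: 10.05
tcp_pos: [0.4852, 0.1459, 0.129]
ee_rot: [180.0, 0.1, 6.1]
force: [1.4, 0.0, 0.1]
finger_gap: 0.088
finger_force: 0.0
clock: 10.68
tcp_pos: [0.4859, 0.1459, 0.1686]
ee_rot: [179.9, -0.1, 56.4]
force: [-0.3, -0.0, 0.1]
finger_gap: 0.088
finger_force: 0.0
clock: 11.3
tcp_pos: [0.4859, 0.1459, 0.1684]
ee_rot: [179.9, 0.0, 106.4]
force: [-1.0, -0.1, -0.3]
finger_gap: 0.0883
finger_force: 0.0
clock: 11.92
tcp_pos: [0.4859, 0.1458, 0.1684]
ee_rot: [180.0, 0.1, 156.4]
force: [0.1, 0.0, 1.2]
finger_gap: 0.0876
finger_force: 0.0
[ 15.   52.5 -67.8 112.4  58.7  59.4 -14.7]
[-0.02, 0.06, -0.16, 0.02, 0.06, -29.58] dist 0.2
```

Run:
```python
from h import *
T=Ro.from_euler("xyz",[0,20,6],degrees=True)*Ro.from_euler("x",180,degrees=True)*Ro.from_euler("z",180,degrees=True)
rows([([.4863-.004,.1463,.14],T)])
```

```text
[0.35, -0.1, 2.84, 5.19, 19.62, -29.28] dist 2.9
```

```bash
python3 -m handwheel '0.1 0 0 1.3 4.9 -7.3; 0.2 0 0 2.6 9.8 -14.6; 0.3 -0.1 0 3.9 14.7 -22; 0.35 -0.1 1 5.2 19.6 -29.3; 0.35 -0.1 2 5.2 19.6 -29.3'
python3 - <<'E'
from h import *
print(np.round(sensors.get_obs()["joint_positions"],1))
T=Ro.from_euler("xyz",[0,20,6],degrees=True)*Ro.from_euler("x",180,degrees=True)*Ro.from_euler("z",180,degrees=True)
rows([([.4863-.004,.1463,.06],T),([.4863-.004,.1463,.022],T)])
E
```

```text
clock: 12.55
tcp_pos: [0.4829, 0.147, 0.147]
ee_rot: [180.0, -20.0, -174.5]
force: [0.2, -0.2, 0.6]
finger_gap: 0.0884
finger_force: 0.0
[ 14.6  65.5 -73.2  95.4  47.2  80.8  26.5]
[-2.92, -0.07, 8.2, 0.18, -0.01, -0.44] dist 8.7
[-4.22, -0.07, 11.77, 0.18, -0.01, -0.44] dist 12.5
```

Reachable with margin. Descending vertically, then closing.

```bash
python3 -m handwheel '-1.4 0 4 0.1 0 -0.4; -2.9 -0.1 8.2 0.1 0 -0.4; -3.8 -0.1 10.5 0.1 0 -0.4; -4.2 -0.1 11.7 0.1 0 -0.4; -4.2 -0.1 11.7 0.1 0 -0.4' && python3 -m handwheel '0 0 0 0 0 0; 0 0 0 0 0 0; 0 0 0 0 0 0; 0 0 0 0 0 0; 0 0 0 0 0 0' 0.5 15
```

```text
clock: 13.18
tcp_pos: [0.4819, 0.146, 0.0246]
ee_rot: [179.9, -20.0, -173.9]
force: [0.0, 0.1, 1.0]
finger_gap: 0.0882
finger_force: 0.0
clock: 13.8
tcp_pos: [0.4824, 0.1459, 0.025]
ee_rot: [179.9, -19.9, -173.9]
force: [1.2, -1.2, 5.5]
finger_gap: 0.062
finger_force: 15.0
```

```bash
cat >> h.py <<'E'
def TS(): 
    o,Rs=shoe();return Rs*Ro.from_euler("y",20,degrees=True)*Ro.from_euler("x",180,degrees=True)*Ro.from_euler("z",180,degrees=True)
def S(xb,y,dz,dx=-4,zt=25):   # battery origin at shoe xb, ribs dz above the deck
    o,Rs=shoe();return o+Rs.apply(np.array([xb+dx,y,zt+dz])/1000)
def where(dx=-4,zt=25):
    o,Rs=shoe();p,r=cur();q=Rs.inv().apply(p-o)*1000-[dx,0,zt];e=np.degrees((TS().inv()*r).as_rotvec())
    b=sensors.get_obs();print("battery in shoe x,y,dz",q.round(1),"tool err",e.round(1),"F shoe",Rs.inv().apply(b["force"]).round(1),"j",np.round(b["joint_positions"],0))
E
python3 -m handwheel '0 0 0 0 0 0; 1.7 0 -4.7 0 0 0; 3.4 0 -9.4 0 0 0; 5.1 0 -14.1 0 0 0; 6.5 0 -18 0 0 0' - 40
python3 - <<'E'
from h import *
rows([(S(135,0,90),TS()),(S(125,0,3),TS())])
E
```

```text
clock: 14.42
tcp_pos: [0.4823, 0.1452, 0.2166]
ee_rot: [180.0, -19.9, -173.9]
force: [-0.2, -0.2, -4.4]
finger_gap: 0.0617
finger_force: 40.0
[-5.35, -20.45, 0.98, -1.88, -27.72, 18.22] dist 21.2
[-10.99, -21.46, 7.61, -1.88, -27.72, 18.22] dist 25.3
```

```bash
python3 -m handwheel '-0.8 -3.5 -2 -0.4 -5.5 3.6; -2 -8 -2 -0.8 -11 7.2; -3 -12 -2 -1.1 -16.6 10.8; -4 -16 -1 -1.5 -22 14.5; -5.4 -20.5 1 -1.9 -27.7 18.2'
python3 - <<'E'
from h import *
where();rows([(S(135,0,90),TS()),(S(125,0,3),TS())])
E
```

```text
clock: 15.05
tcp_pos: [0.5515, -0.0545, 0.1872]
ee_rot: [179.9, 8.1, 167.9]
force: [-0.0, -1.3, -4.6]
finger_gap: 0.0614
finger_force: 40.0
battery in shoe x,y,dz [134.9  -1.3  88. ] tool err [-0.1 -0.1  0.1] F shoe [-1.9 -1.3 -4.2] j [ 38.  53. -72. 111.  67.  61.  14.]
[0.06, 0.13, -0.19, 0.07, 0.14, -0.1] dist 0.2
[-1.95, 0.12, 8.33, 0.07, 0.14, -0.1] dist 8.6
```

```bash
python3 -m handwheel '-0.5 0.1 2 0 0.1 0; -1 0.1 4 0 0.1 0; -1.4 0.1 6 0 0.1 -0.1; -1.9 0.1 8.3 0 0.1 -0.1; -1.9 0.1 8.3 0 0.1 -0.1'
python3 - <<'E'
from h import *
where();rows([(S(125,0,1),TS()),(S(114,0,1),TS()),(S(104,0,0.5),TS())])
s=cams.read_camera("scene")
m=s[200:300,260:370];cv2.imwrite("pics/tmp.png",s)
for X in([0.125,.031,.048],): pass
o,Rs=shoe();print({k:proj("scene",o+Rs.apply(np.array(v)/1000)).round(1).tolist() for k,v in dict(railend=[90,0,11],railL=[90,12,11],railR=[90,-12,11],bx0=[89,0,48],bxL=[89,31,14],bxR=[89,-31,14]).items()})
E
```

```text
clock: 15.68
tcp_pos: [0.5808, -0.0576, 0.1059]
ee_rot: [180.0, 7.7, 168.1]
force: [0.1, 0.5, -3.2]
finger_gap: 0.0619
finger_force: 40.0
battery in shoe x,y,dz [122.6   1.8   2.4] tool err [-0.   0.3 -0.1] F shoe [-1.5  0.5 -2.8] j [ 35.  61. -67. 109.  76.  59.  12.]
[-0.27, -0.18, 0.05, 0.04, -0.34, 0.14] dist 0.3
[0.76, -0.18, 0.44, 0.04, -0.34, 0.14] dist 0.9
[1.68, -0.18, 0.83, 0.04, -0.34, 0.14] dist 1.9
{'railend': [[306.3, 225.6]], 'railL': [[301.3, 226.7]], 'railR': [[311.3, 224.6]], 'bx0': [[311.0, 217.2]], 'bxL': [[293.7, 228.0]], 'bxR': [[319.7, 222.7]]}
```

```bash
python3 -m handwheel '0 0 0 0 0 0; 0 0 0 0 0 0; 0 0 0 0 0 0' >/dev/null
python3 - <<'E'
from h import *
for _ in range(3): where(); s=cams.read_camera("scene")
rows([(S(114,0,1),TS())])
s=np.mean([cams.read_camera("scene").astype(float) for _ in range(3)],0)
b=cv2.resize(s[195:265,275:350],None,fx=8,fy=8,interpolation=2)
cv2.imwrite("pics/align.png",np.clip(b*2.2,0,255).astype(np.uint8))
E
```

```text
battery in shoe x,y,dz [124.6   1.1   4.5] tool err [-0.   0.1 -0.1] F shoe [-1.2 -0.  -2.4] j [ 35.  61. -67. 109.  76.  59.  12.]
battery in shoe x,y,dz [124.5   1.1   4.4] tool err [-0.   0.1 -0.1] F shoe [-1.4  0.4 -3.4] j [ 35.  61. -67. 109.  76.  59.  12.]
battery in shoe x,y,dz [124.4   1.    4.3] tool err [-0.   0.1 -0.1] F shoe [-1.8  0.6 -3.1] j [ 35.  61. -67. 109.  76.  59.  12.]
[0.86, -0.1, 0.66, 0.04, -0.12, 0.09] dist 1.1
```

View pics/align.png

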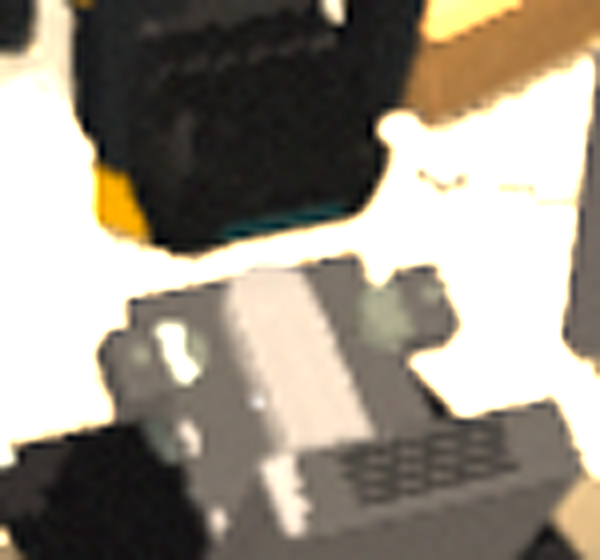

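The align picture shows the battery's end face, with the teal bar at crop (282,220), above the rail end at (270,275). Both sit about 2.7 px right of prediction, so the relative lateral estimate holds. I'll correct 1 mm and slide on.

```bash
python3 -m handwheel '0 -0.1 0.2 0 -0.1 0; 0.3 -0.1 0.35 0 -0.1 0; 0.6 -0.1 0.5 0 -0.1 0; 0.85 -0.1 0.6 0 -0.1 0; 0.85 -0.1 0.6 0 -0.1 0' && python3 -m handwheel '0 0 0 0 0 0' >/dev/null;python3 - <<'E'
from h import *
where();rows([(S(107,0,1),TS()),(S(107,0,-1),TS()),(S(95,0,0),TS())])
E
```

```text
clock: 17.02
tcp_pos: [0.5732, -0.0578, 0.1008]
ee_rot: [180.0, 7.9, 168.1]
force: [0.3, -0.8, -3.8]
finger_gap: 0.0616
finger_force: 40.0
battery in shoe x,y,dz [114.3   0.2   1.4] tool err [-0.1  0.  -0.1] F shoe [-0.8 -0.3 -3.3] j [ 35.  61. -66. 111.  77.  58.  10.]
[0.67, -0.02, 0.28, 0.05, -0.03, 0.1] dist 0.7
[0.6, -0.02, 0.47, 0.05, -0.03, 0.1] dist 0.8
[1.76, -0.01, 0.79, 0.05, -0.03, 0.1] dist 1.9
```

```bash
python3 -m handwheel '0.25 0 0.1 0 0 0.1; 0.5 0 0.2 0 0 0.1; 0.75 0 0.3 0 0 0.1; 0.85 0 0.35 0 0 0.1' >/dev/null
python3 - <<'E'
from h import *
where();rows([(S(106,0,-1),TS()),(S(106,0,-2),TS())])
E
```

```text
battery in shoe x,y,dz [104.6   0.    1. ] tool err [-0.   0.1 -0. ] F shoe [-1.9 -0.1 -3.1] j [ 35.  61. -66. 112.  78.  58.   8.]
[-0.2, -0.0, 0.14, 0.04, -0.06, 0.01] dist 0.2
[-0.23, -0.0, 0.23, 0.04, -0.06, 0.01] dist 0.3
```

```bash
for i in 1 2 3; do python3 -m handwheel '-0.035 0 0.095 0 0 0; -0.035 0 0.095 0 0 0' >/dev/null; python3 -c "
from h import *
where()"; done
```

```text
battery in shoe x,y,dz [ 1.05e+02  1.00e-01 -1.00e-01] tool err [-0.  0.  0.] F shoe [-1.8  0.9 -3.5] j [ 35.  61. -66. 112.  78.  58.   8.]
battery in shoe x,y,dz [ 1.051e+02  1.000e-01 -4.000e-01] tool err [-0.  0. -0.] F shoe [-0.3 -1.2  5.6] j [ 35.  62. -66. 112.  78.  58.   8.]
battery in shoe x,y,dz [ 1.052e+02  1.000e-01 -6.000e-01] tool err [-0.  0. -0.] F shoe [ 0.8 -3.4 14.3] j [ 35.  62. -66. 112.  78.  58.   8.]
```

```bash
python3 -m handwheel '0.13 0 -0.06 0 0 0; 0.32 0 0.01 0 0 0; 0.5 0 0.08 0 0 0; 0.69 0 0.15 0 0 0; 0.97 0 0.25 0 0 0' >/dev/null; python3 -c "
from h import *
where()"; python3 -m handwheel '0.19 0 0.07 0 0 0; 0.37 0 0.14 0 0 0; 0.56 0 0.21 0 0 0; 0.75 0 0.28 0 0 0; 0.94 0 0.35 0 0 0' >/dev/null; python3 -c "
from h import *
where()"
```

```text
battery in shoe x,y,dz [98.2  1.5 -0.3] tool err [-0.2 -0.3 -0. ] F shoe [ 6.8 -0.9 10.6] j [ 35.  62. -66. 114.  80.  57.   6.]
battery in shoe x,y,dz [86.7  1.6 -0.3] tool err [-0.2 -0.2 -0. ] F shoe [3.4 0.7 8.4] j [ 35.  62. -66. 115.  81.  57.   4.]
```

```bash
for i in 1 2; do python3 -m handwheel '0.28 0 0.1 0 0 0; 0.56 0 0.2 0 0 0; 0.84 0 0.3 0 0 0; 1.12 0 0.4 0 0 0; 1.4 0 0.51 0 0 0' >/dev/null; python3 -c "
from h import *
where()"; done
```

```text
battery in shoe x,y,dz [71.8  1.6 -0.3] tool err [-0.2 -0.2 -0. ] F shoe [ 3.5 -0.3 10. ] j [ 35.  62. -65. 118.  83.  56.   1.]
battery in shoe x,y,dz [56.8  1.6 -0.3] tool err [-0.2 -0.2 -0. ] F shoe [2.7 0.6 9.1] j [ 35.  62. -65. 120.  85.  56.  -2.]
```

```bash
python3 -m handwheel '0.28 0 0.1 0 0 0; 0.56 0 0.2 0 0 0; 0.84 0 0.3 0 0 0; 1.12 0 0.41 0 0 0; 1.4 0 0.51 0 0 0' >/dev/null; python3 -c "
from h import *
where()"; for i in 1 2 3; do python3 -m handwheel '0.1 0 0.035 0 0 0; 0.19 0 0.07 0 0 0; 0.19 0 0.07 0 0 0' >/dev/null; python3 -c "
from h import *
where()"; done
```

```text
battery in shoe x,y,dz [41.9  1.7 -0.3] tool err [-0.2 -0.2 -0. ] F shoe [1.5 0.4 8.1] j [ 34.  63. -65. 122.  87.  56.  -5.]
battery in shoe x,y,dz [37.3  1.2 -0.3] tool err [-0.2  0.1 -0.1] F shoe [-2.8 -0.2  6.7] j [ 34.  63. -65. 123.  87.  56.  -6.]
battery in shoe x,y,dz [36.7  1.3 -0.3] tool err [-0.2 -0.  -0.1] F shoe [ 0.5 -0.6  8.2] j [ 34.  63. -65. 123.  87.  56.  -6.]
battery in shoe x,y,dz [36.8  1.3 -0.4] tool err [-0.1 -0.2 -0. ] F shoe [ 4.9 -1.  12. ] j [ 34.  63. -65. 123.  88.  56.  -7.]
```

```bash
for i in 1 2 ; do python3 -m handwheel '0.1 0 0.035 0 0 0; 0.19 0 0.07 0 0 0; 0.19 0 0.07 0 0 0' >/dev/null; python3 -c "
from h import *
where()"; done
```

```text
battery in shoe x,y,dz [36.7  1.4 -0.4] tool err [-0.1 -0.5  0. ] F shoe [ 9.9 -2.3 15.6] j [ 34.  63. -65. 123.  88.  56.  -7.]
battery in shoe x,y,dz [36.8  1.3 -0.4] tool err [-0.1 -0.7  0.1] F shoe [14.1 -4.  18.2] j [ 34.  63. -65. 124.  89.  56.  -8.]
```

Home: it snapped from x 42 to 37 and holds at 36.8 under a 14 N push. Relaxing, releasing and retracting.

```bash
python3 -m handwheel '-0.3 0 -0.15 0 0 0; -0.55 0 -0.25 0 0 0; -0.55 0 -0.25 0 0 0' >/dev/null; python3 -c "
from h import *
where()"; python3 -m handwheel '0 0 0 0 0 0; 0 0 0 0 0 0; 0 0 0 0 0 0; 0 0 0 0 0 0' 1 && python3 -m handwheel '0 0 -3 0 0 0; 0 0 -7 0 0 0; 0 0 -11 0 0 0; 0 0 -16 0 0 0; 0 0 -21 0 0 0'
python3 - <<'E'
from h import *
# hood handle: hold est, yaw
rows([([.516,-.19,.28],Ro.from_euler("xyz",[180,0,175],degrees=True)),([.516,-.251,.25],Ro.from_euler("xyz",[180,0,195],degrees=True))])
E
```

```text
battery in shoe x,y,dz [36.7  1.3 -0.3] tool err [-0.2 -0.  -0. ] F shoe [1.7 1.1 6.7] j [ 34.  63. -65. 123.  87.  56.  -6.]
clock: 24.28
tcp_pos: [0.5071, -0.0439, 0.0624]
ee_rot: [180.0, 7.9, 168.0]
force: [-0.4, -0.2, -0.5]
finger_gap: 0.0881
finger_force: 0.0
clock: 24.9
tcp_pos: [0.4781, -0.0378, 0.2719]
ee_rot: [180.0, 7.9, 168.0]
force: [1.0, -1.1, -0.1]
finger_gap: 0.0882
finger_force: 0.0
[-6.91, -14.1, 0.14, -0.47, 7.93, -6.95] dist 15.7
[-7.74, -20.07, 3.29, -1.85, 7.79, -26.92] dist 21.8
```

```bash
python3 -m handwheel '-1.6 -4 -1 -0.4 1.6 -5.4; -3.2 -8 -1 -0.8 3.2 -10.8; -4.7 -12 0 -1.1 4.7 -16.2; -6.2 -16 0.5 -1.5 6.3 -21.5; -7.7 -20.1 1 -1.9 7.8 -26.9' && python3 -m handwheel '0 0 1 0 0 0; 0 0 1 0 0 0' >/dev/null
python3 - <<'E'
from h import *
T=Ro.from_euler("xyz",[180,0,194.9],degrees=True)
print(np.round(sensors.get_obs()["joint_positions"],1))
rows([([.5155,-.250,.17],T),([.5155,-.250,.115],T)])
t=cams.read_camera("top").astype(float)
# battery seen on charger, robot clear?
cv2.imwrite("pics/tmp2.png",t)
E
```

```text
clock: 25.52
tcp_pos: [0.5127, -0.2522, 0.2708]
ee_rot: [179.9, -0.0, -164.9]
force: [0.3, -0.1, 0.5]
finger_gap: 0.0879
finger_force: 0.0
[ 59.6  54.5 -80.9  96.3  54.8  78.9  74.8]
[-0.33, -0.13, 9.02, 0.15, -0.04, 0.09] dist 9.0
[-0.33, -0.14, 14.52, 0.15, -0.04, 0.09] dist 14.5[ WARN:0@0.657] global loadsave.cpp:1063 imwrite_ Unsupported depth image for selected encoder is fallbacked to CV_8U.
```

```bash
python3 -m handwheel '-0.1 0 4 0 0 0; -0.3 -0.1 8 0 0 0; -0.3 -0.1 11.5 0 0 0; -0.3 -0.1 14.4 0 0 0; -0.3 -0.1 14.4 0 0 0' && python3 -m handwheel '0 0 0 0 0 0; 0 0 0 0 0 0; 0 0 0 0 0 0; 0 0 0 0 0 0; 0 0 0 0 0 0' 0.05 8 && python3 -m handwheel '0 0 0 0 0 0; 0 0 0 0 0 0; 0 0 0 0 0 0' - 8; python3 -c "
from h import *
print(sensors.get_obs()['joint_positions'])"
```

```text
clock: 26.45
tcp_pos: [0.5149, -0.2494, 0.1161]
ee_rot: [179.8, -0.1, -164.9]
force: [-0.2, 0.7, 0.2]
finger_gap: 0.0883
finger_force: 0.0
clock: 27.08
tcp_pos: [0.5161, -0.2507, 0.1172]
ee_rot: [179.9, 0.0, -165.1]
force: [0.1, 0.2, 0.4]
finger_gap: 0.0403
finger_force: 0.0
clock: 27.45
tcp_pos: [0.5161, -0.2509, 0.117]
ee_rot: [180.0, 0.0, -165.1]
force: [1.2, -1.2, -0.5]
finger_gap: 0.0157
finger_force: 8.0
[ 56.86513823  64.66161316 -73.05388931 102.9978663   67.48880497
  69.29226393  66.80039962]
```

```bash
python3 -m handwheel '0 0 0 0 0 0; 0 0 -0.5 0 0 0; 0 0 -2 0 0 0; 0 0 -4 0 0 0; 0 0 -6 0 0 0' - 40 && python3 -m handwheel '0 0 -2.5 0 0 0; 0 0 -5 0 0 0; 0 0 -7 0 0 0; 0 0 -7.5 0 0 0; 0 0 -7.5 0 0 0'
python3 - <<'E'
from h import *
print(np.round(sensors.get_obs()["joint_positions"],1))
T=Ro.from_euler("xyz",[180,0,168],degrees=True)
rows([([.5157,-.0446,.25],T)])
E
```

```text
clock: 28.08
tcp_pos: [0.5163, -0.2505, 0.1791]
ee_rot: [180.0, 0.1, -165.0]
force: [-0.8, -0.6, -2.9]
finger_gap: 0.0157
finger_force: 40.0
clock: 28.7
tcp_pos: [0.5158, -0.251, 0.2521]
ee_rot: [180.0, 0.0, -165.1]
force: [-0.6, -0.3, -3.6]
finger_gap: 0.0157
finger_force: 40.0
[ 59.   54.6 -79.4  96.3  55.1  77.7  75. ]
[-5.31, 19.94, 0.22, 0.04, 0.0, 26.94] dist 20.6
```

Run:
```python
from h import *
s=cams.read_camera("scene");t=cams.read_camera("top")
a=cv2.resize(t[185:260,245:320],None,fx=5,fy=5,interpolation=2);b=cv2.resize(s[190:310,260:370],None,fx=3.8,fy=3.8,interpolation=2)
W=np.zeros((456,793,3),np.uint8);W[:375,:375]=a;W[:456,375:375+418]=b
cv2.imwrite("pics/home.png",np.clip(W*2.,0,255).astype(np.uint8))
setc(.5157,-.0446,-12);o,Rs=shoe()
for k in("scene","top"): print(k,proj(k,o+Rs.apply(np.array([[0,31,48],[72,31,48],[72,-31,48],[14,31,57],[14,-31,57]])/1000)).round(1).tolist())
```

```text
scene [[312.4, 258.0], [299.8, 226.8], [326.7, 221.3], [311.1, 249.7], [338.9, 243.3]]
top [[266.9, 238.7], [271.9, 216.4], [294.0, 221.6], [267.4, 236.0], [289.2, 241.2]]
```

View pics/home.png

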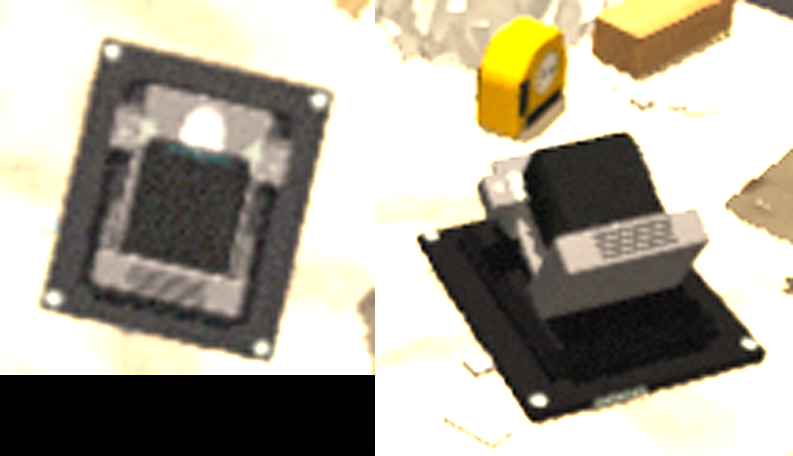

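The home picture shows the battery lying along the rail under the bridge, from crop (195,150) to (180,270), with the rollers behind it and the rail end exposed at (200,125). That is consistent with home. Carrying the hood over now.

```bash
python3 -m handwheel '-0.8 4 0 0 0 5.4; -1.8 8 0 0 0 10.8; -2.8 12 0 0 0 16.2; -4 16 0 0 0 21.6; -5.3 19.9 0 0 0 26.9' && python3 -m handwheel '0 0 0 0 0 0; 0 0 0 0 0 0; 0 0 0 0 0 0' >/dev/null
python3 - <<'E'
from h import *
setc(.5157,-.0446,-12)
print(np.round(sensors.get_obs()["joint_positions"],1))
for i in range(2):
    T=Ro.from_euler("xyz",[180,0,168],degrees=True)
    rows([([.5157,-.0446,.18],T),([.5157,-.0446,.125],T)]);s=cams.read_camera("scene")
# hood roof from the scene: left/near bottom edge check
t=cams.read_camera("top");m=((t.max(2)>60)&(t.max(2)<135)&(np.ptp(t.astype(int),axis=2)<25)).astype(np.uint8)
print(cur()[0].round(4),cur()[1].as_euler("xyz",degrees=True).round(2))
E
```

```text
clock: 29.42
tcp_pos: [0.5153, -0.0437, 0.2515]
ee_rot: [179.9, -0.1, 167.9]
force: [0.2, -0.7, -2.8]
finger_gap: 0.0154
finger_force: 40.0
[ 39.3  47.1 -73.1 105.6  49.4  67.2  26.9]
[0.02, 0.16, 7.17, 0.04, -0.07, -0.05] dist 7.2
[0.01, 0.15, 12.67, 0.04, -0.07, -0.05] dist 12.7
[0.02, 0.14, 7.18, 0.05, -0.05, -0.06] dist 7.2
[0.02, 0.14, 12.68, 0.05, -0.05, -0.06] dist 12.7
[ 0.5158 -0.0458  0.2521] [ 1.7993e+02 -3.0000e-02  1.6796e+02]
```

```bash
python3 -m handwheel '0 0.1 3 0 0 0; 0 0.1 6 0 0 0; 0 0.1 8.5 0 0 0; 0 0.1 10 0 0 0; 0 0.1 10 0 0 0' && python3 -m handwheel '0 0 0.3 0 0 0; 0 0 0.6 0 0 0; 0 0 0.9 0 0 0; 0 0 1.2 0 0 0; 0 0 1.2 0 0 0'
```

```text
clock: 30.58
tcp_pos: [0.5157, -0.044, 0.1517]
ee_rot: [179.9, -0.1, 168.0]
force: [-0.0, -0.6, -2.6]
finger_gap: 0.0157
finger_force: 40.0
clock: 31.2
tcp_pos: [0.516, -0.0438, 0.1402]
ee_rot: [179.9, -0.0, 168.1]
force: [-0.3, -0.4, -3.0]
finger_gap: 0.0156
finger_force: 40.0
```

```bash
for i in 1 2 3; do python3 -m handwheel '0 0 0.15 0 0 0; 0 0 0.3 0 0 0; 0 0 0.45 0 0 0; 0 0 0.45 0 0 0' | grep -E 'tcp|force'; done
```

```text
tcp_pos: [0.5161, -0.0437, 0.1357]
force: [-0.3, 0.8, -2.7]
finger_force: 40.0
tcp_pos: [0.516, -0.0437, 0.1312]
force: [-1.1, -0.0, -3.4]
finger_force: 40.0
tcp_pos: [0.5161, -0.0437, 0.1268]
force: [0.2, 0.3, -2.8]
finger_force: 40.0
```

```bash
for i in 1 2 3; do python3 -m handwheel '0 0 0.05 0 0 0; 0 0 0.1 0 0 0; 0 0 0.1 0 0 0' | grep -E 'tcp|force'; done
```

```text
tcp_pos: [0.5161, -0.0437, 0.1259]
force: [-0.1, -0.1, -3.2]
finger_force: 40.0
tcp_pos: [0.5161, -0.0437, 0.1249]
force: [-0.5, -0.4, -2.0]
finger_force: 40.0
tcp_pos: [0.516, -0.0441, 0.1247]
force: [-2.2, -1.3, 7.1]
finger_force: 40.0
```

The hood bottomed at TCP z 0.1247 (expected 0.125) with 7 N. Releasing and retreating.

```bash
python3 -m handwheel '0 0 -0.08 0 0 0; 0 0 -0.08 0 0 0' - 5 | grep -E 'tcp|force'; python3 -m handwheel '0 0 0 0 0 0; 0 0 0 0 0 0; 0 0 0 0 0 0; 0 0 0 0 0 0' 0.9 | grep -E 'tcp|force|gap'; python3 -m handwheel '0 0 -2 0 0 0; 0 0 -6 0 0 0; 0 0 -10 0 0 0; 0 0 -14 0 0 0; 0 0 -14 0 0 0'
python3 - <<'E'
from h import *
setc(.5157,-.0446,-12)
s=cams.read_camera("scene");t=cams.read_camera("top")
# seated-hood check: predicted lower/roof corners vs grey mask in the scene
R=Ro.from_euler("z",-12,degrees=True)
X=C+R.apply([[a*.07,b*.058,z] for z in(.008,.113) for a in(-1,1) for b in(-1,1)])
q=cv2.convexHull(proj("scene",X).astype(np.float32)).reshape(-1,2);print(q.round(1).tolist())
g=s.astype(int);m=((g.max(2)<140)&(np.ptp(g,axis=2)<22)&(g.max(2)>35)).astype(np.uint8);z=np.zeros_like(m);cv2.fillConvexPoly(z,np.int32(q.mean(0)+(q-q.mean(0))*1.25),1)
c=max(cv2.findContours(m*z,0,1)[0],key=cv2.contourArea);h=cv2.convexHull(c);print(cv2.approxPolyDP(h,3,True).reshape(-1,2).tolist())
E
```

```text
tcp_pos: [0.5162, -0.0436, 0.1245]
force: [0.9, -0.3, -0.3]
finger_force: 5.0
tcp_pos: [0.5162, -0.0436, 0.1247]
force: [-0.4, -0.5, -0.7]
finger_gap: 0.0536
finger_force: 0.0
clock: 35.2
tcp_pos: [0.5176, -0.0429, 0.2675]
ee_rot: [179.8, 0.3, 168.0]
force: [0.4, 0.1, -1.0]
finger_gap: 0.0794
finger_force: 0.0
[[361.20001220703125, 236.5], [354.5, 278.5], [303.6000061035156, 292.1000061035156], [277.20001220703125, 251.89999389648438], [278.29998779296875, 211.8000030517578], [327.0, 202.60000610351562]]
[[321, 206], [331, 209], [359, 237], [358, 276], [304, 292], [278, 251], [279, 215]]
```

The seated hood's outline matches prediction within about 3 px. Handing in.

```bash
python3 -m handwheel '0 0 0 0 0 0; 0 0 0 0 0 0; 0 0 0 0 0 0; 0 0 0 0 0 0' | head -2; python3 -c "
from workcell import finish_job
print(finish_job())"
```

```text
clock: 35.8
tcp_pos: [0.516, -0.0439, 0.2645]
the job is handed in; nothing more can be done
None
```

The job was handed in at 35.8 s with the battery clicked home on the rail and the hood set down level on the ledge by my measurements; the hand-in did not return a verdict, and the robot never came near the bottle, tape measure or offcut.

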